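# Nest the loose marker cone onto its matching stack

### The arm

A 6-joint arm with a two-finger parallel gripper is mounted at the origin on the work surface. World frame = base frame: x ahead of the robot, y to its left, z up, the work surface at z = 0. Lengths are in m, angles in rad, forces in N, time in s.
With the tool pointing down it reaches from about 0.35 to 0.975 m from the base axis. Payload 4.9 kg.
Tool frame: the origin (TCP) lies at the very end of the fingers, on their centre line; the grasp point (between the pads) lies 19 mm behind it; z points along the fingers, y is the direction in which the jaws open and shut (so a half turn about z gives the same grasp; the last joint's range is limited). The gripper opens to 85 mm and grips with 20 to 120 N. Pads are 22 mm wide; open, the fingers measure 114 mm over their backs; the gripper's body (76 mm by 85 mm) begins 54 mm behind the grasp point. The pads swing forward as they close: fully open they stand 13 mm farther back than shut.
Start: joints at [1.087, 0.053, 1.613, -0, 1.476, -0.119], TCP at [0.223, 0.584, 0.231] pointing down, gripper open.
Joint ranges: [-3.01, 3.01], [-1.01, 2.22], [0.06, 2.58], [-1.02, 4.17], [0.09, 2.62], [-3.14, 3.14]. Speed limits (rad/s): [2.57, 2.57, 3.14, 3.14, 3.14, 3.14].

### API

Orientations are given as a rotation vector (axis times angle).
In Python, from station import ctrl gives the robot as it stands.
- The arm moves only by the tool apply_moves, never from a script. Its argument "deltas" is a list of rows, each a list of 5 numbers: the shift along the tool's x, y, z in m, then the turn about the tool's z in rad, then the gripper's target within -1 to 1 (fully open at 1, half-way at 0, shut at -1). A call has exactly 8 rows; each row shifts and turns the pose as measured when the row begins, along the tool's axes as they then stand; what a row does not reach is not made up. A row lasts 1/8 s, in which the tool goes at most 62.5 mm and 10.7 degrees, less where a joint would pass 70% of its speed; a pose out of reach is approached as far as the arm can. A call with a gripper value outside its range is refused whole. The fingers move at their own pace and stop on an object; "grip_force" is the grip in N (left out, the last holds). Time passes only in rows, so rows that do not move let the fingers close, or fill a call up. It gives the time, the measured TCP pose, the force and the opening at its end, in the units of the state.
- ctrl.get_obs(): the state, without advancing time (a new reading comes with each control period).
- ctrl.get_image(name): name is "scene" or "side" or "wrist"; returns a dict with "img" (420x560x3 uint8, red, green, blue), "range_z" (420x560 float32, m along the optical axis (not along the pixel's ray), 0 where there is no reading), "mtx" (3x3 intrinsics, pixels), "eye" and "attitude" of the camera in the world; the wrist camera has in their place "mount" (4x4, takes a point from camera to tool coordinates, whose origin is the TCP and whose axes are the flange's). Camera axes: x right, y down, z forward; pixel columns grow to the right and rows downward; lengths in m; the calibration is good to about 2 mm. A picture is of the moment at which its call begins: read the wrist's pose just before it.
- ctrl.finish_job(): hands the job in, once; it reports no verdict.
Trained networks look in a picture, given as the dict that the camera call returned (one of the last four; its "shot" number tells which), for a name from the list of things; names that differ only in an ending like _2 or _b are one class to them, and where a whole thing is asked for, a point or a joint stands for the part that bears it (a point fixed in the world has none). Each returns a list of dicts, best first, with "confidence" (0 to 1); they miss things now and then, are a little off and sometimes report something else, mostly with a low value. They report only what shows in the picture. A call takes as long as a camera call. They do not tell look-alikes from the thing itself.
- ctrl.search_frame(picture, target): "extent" ([left, top, width, height] in pixels, round what is visible of it).
- ctrl.spot_point(picture, target): "uv" ([column, row] in pixels: a listed point, or the origin of a listed thing).
The state is a dict: "t": time; "q": joint angles; "dq": joint speeds; "effort": joint torques, N m; "tool_pos": TCP position; "tool_rot": TCP orientation; "contact_force": force on the tool from outside, world axes, zero at the start; "wrist_torque": the same for the moment, N m; "opening": finger opening in m.
Only numpy, scipy, OpenCV 4.12 (cv2) and the standard library are available. Lean on these libraries where they do the work, as an engineer would, in place of code of your own. Each camera call takes 0.05 s, during which the arm holds its last target.

### The job

Tidy the sale table: pick up the single square-based cone and nest it over the stack of square-based cones, so that it sits upright and fully home on the stack; its base corners need not line up with those below. Leave the stack where it stands and do not disturb the slimmer, round-based cones.

Things in the scene. Friction and masses are not known exactly. Their poses are not given: they have to be found in the camera images.
- cone_mid (a point): the single square-based cone to move: orange plastic, white band, hollow, 0.22 kg, 120 mm tall. Point on its axis 60 mm above its underside; z to the tip, x and y along the base's sides. Base 112 x 112 x 10 mm, opening below 80 mm wide; body tapers straight from 84 mm diameter (10 mm up) to 28 mm at the tip, wall 5 mm, slippery on its own kind. Grip from above: 44 mm across at 90 mm up
- stack: two nested cones just like the loose one, one free unit of 0.9 kg, 140 mm tall; told by its two square 112 mm bases, 0-10 and 20-30 mm up, the lower turned 34 degrees. Origin: centre of underside; z up, x and y along the upper base's sides. Top cone tapers from 84 mm diameter (30 mm up) to 28 mm (140 mm up). A cone nested fully home has its mid point about 100 mm above this origin
- slim_stack: a stack of two slimmer cones of another kind, orange with a white band, to be left alone: round bases 76 mm in diameter, body tapering from 50 to 16 mm, 147 mm tall in all. Origin: centre of its underside; z up
- slim_cone: a single slimmer round-based cone, orange with a white band, to be left alone: base 76 mm in diameter, body tapering from 50 to 16 mm, 125 mm tall. Origin: centre of its underside; z up
There are look-alikes about, which are no part of the job. What is shaped like the part that bears cone_mid but green or yellow is not meant.

How it is judged:
By the outcome, as a careful person would: the job done as asked, in the order asked, and still so for the second after the job is handed in, with the robot touching nothing.
It also fails if it takes over 35 s, if anything falls off the work surface, if the arm or the gripper's body presses on something with over 40 N, if the wrist force passes 120 N, or if a joint passes its speed limit or range.

## Working session

There is one attempt and no reset: what is moved stays moved. The work goes in short steps, Python scripts to look and compute and a tool call to move; the robot and the scene stay as the last step left them, time stands still between calls to the robot, and variables do not carry over. Pictures are saved under pics/ and viewed, and the job is handed in when it is done.

Besides the shell and the picture viewer there is one more tool, called after "Call:" as name([rows], argument=value, ...), one row to a line, values as JSON. apply_moves: Moves the arm, as the interface text tells. Its arguments: {"type":"object","properties":{"deltas":{"type":"array"},"grip_force":{"type":"number"}},"required":["deltas"]}

```bash
ls; mkdir -p pics; cat > h.py <<'E'
import numpy as np, cv2
from station import ctrl
from scipy.spatial.transform import Rotation as R
def cam(im,obs=None):
    K=np.array(im["mtx"])
    if "mount" in im:
        T=np.eye(4);T[:3,:3]=R.from_rotvec(obs["tool_rot"]).as_matrix();T[:3,3]=obs["tool_pos"]
        T=T@np.array(im["mount"]); return K,T[:3,:3],T[:3,3]
    A=np.array(im["attitude"]);
    A=A if A.shape==(3,3) else R.from_rotvec(A).as_matrix()
    return K,A,np.array(im["eye"])
def cloud(im,obs=None):
    K,A,e=cam(im,obs);z=im["range_z"];v,u=np.mgrid[:z.shape[0],:z.shape[1]]
    P=np.stack([(u-K[0,2])/K[0,0]*z,(v-K[1,2])/K[1,1]*z,z],-1)@A.T+e
    P[z==0]=np.nan; return P
def save(im,n): cv2.imwrite("pics/"+n,np.ascontiguousarray(im["img"][...,::-1]))
E
python3 - <<'E'
from h import *
for n in ["scene","side"]:
    im=ctrl.get_image(n); save(im,n+"0.png"); np.savez(n+"0.npz",P=cloud(im),img=im["img"]); print(n,im["eye"],np.array(im["attitude"]).shape)
    for t in ["cone_mid","stack"]:
        print(t,[(d["uv"],d["confidence"]) for d in ctrl.spot_point(im,t)],[(d["extent"],d["confidence"]) for d in ctrl.search_frame(im,t)])
print(ctrl.get_obs())
E
```

```text
pics
scene [ 1.0249917  -0.41468106  0.60770354] (3,)
cone_mid [([321.9, 135.3], 0.95), ([274.9, 272.4], 0.79), ([83.1, 233.9], 0.59)] [([242.4, 243.5, 67.0, 77.0], 0.89), ([55.1, 205.0, 68.8, 84.5], 0.84), ([292.2, 111.3, 54.6, 54.3], 0.64)]
stack [([383.1, 185.2], 0.69)] [([354.7, 133.7, 58.9, 67.2], 0.96)]
side [ 0.19551183 -0.47690795  0.64476472] (3,)
cone_mid [([304.1, 387.3], 0.94), ([143.0, 163.6], 0.86), ([364.3, 209.7], 0.74)] [([112.1, 139.0, 68.8, 60.5], 0.89), ([259.0, 355.2, 95.7, 64.8], 0.83), ([335.0, 186.3, 52.4, 66.0], 0.76)]
stack [([220.0, 145.5], 0.95)] [([190.5, 94.4, 64.2, 66.9], 0.96), ([332.4, 186.2, 52.5, 65.4], 0.64)]
{'t': 0.5, 'q': array([ 1.08701498e+00,  5.27037594e-02,  1.61293901e+00,  7.70261573e-06,
        1.47601772e+00, -1.18950419e-01]), 'dq': array([ 0.00082099, -0.00050807, -0.00153435, -0.00197119, -0.00097129,
       -0.00115525]), 'effort': array([ 1.25513693e-04, -3.93219352e+01, -3.70025861e+01, -8.77863772e-05,
        1.33582980e-03, -4.74977071e-05]), 'tool_pos': array([0.2229444 , 0.58384117, 0.23127791]), 'tool_rot': array([-5.69898296e-01, -3.08944134e+00,  9.81707327e-05]), 'contact_force': array([-0.13374715, -0.10500632, -1.00744472]), 'wrist_torque': array([-0.05131364,  0.02850622, -0.01217631]), 'opening': 0.08546666705825429}
```

View pics/scene0.png

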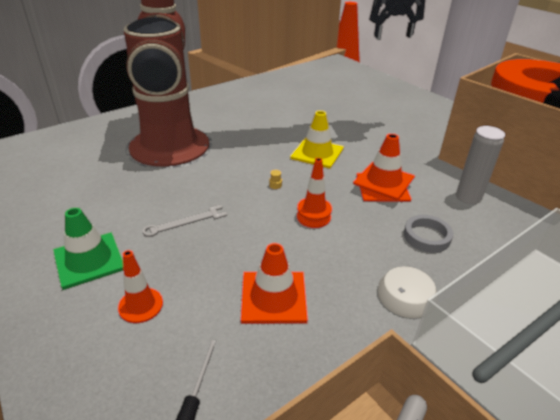

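View pics/side0.png

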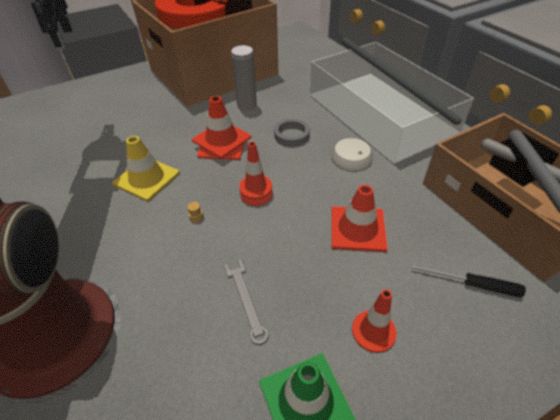

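Scene picture, candidates:
- (275,282): single orange cone with a square base. This fits cone_mid.
- (82,245) green and (320,135) yellow: same shape but the wrong colour.
- (385,165): two square bases, so this is the stack.
- (315,190) and (135,285): round bases, the slim ones.

I'll confirm with an enlarged crop and fit the axes.

```bash
python3 - <<'E'
from h import *
from scipy.optimize import least_squares
D={n:np.load(n+"0.npz") for n in ["scene","side"]}
a=D["scene"]["img"]; c1=a[225:335,225:325]; c2=a[120:230,290:420]
c=np.hstack([cv2.resize(c1,None,fx=3,fy=3,interpolation=3),cv2.resize(c2,None,fx=3,fy=3,interpolation=3)])
cv2.imwrite("pics/crop.png",c[...,::-1])
B={"mid":{"scene":(235,235,315,330),"side":(322,178,395,255)},"stack":{"scene":(350,128,420,205),"side":(185,90,258,163)},
"slimstack":{"scene":(293,152,335,228),"side":(235,138,276,206)},"slim1":{"scene":(115,245,165,322),"side":(348,287,400,352)}}
S={"mid":(.010,.042,.120,.014),"stack":(.030,.042,.140,.014),"slimstack":(.03,.025,.147,.008),"slim1":(.01,.025,.125,.008)}
for k in B:
    pts=[]
    for n in D:
        u0,v0,u1,v1=B[k][n];P=D[n]["P"][v0:v1,u0:u1].reshape(-1,3);I=D[n]["img"][v0:v1,u0:u1].reshape(-1,3).astype(int)
        P=P[np.isfinite(P).all(1)]
        z0,r0,z1,r1=S[k]; body=P[(P[:,2]>z0+.01)&(P[:,2]<z1-.005)]
        def f(x,b): 
            r=np.hypot(b[:,0]-x[0],b[:,1]-x[1]); rm=r0+(r1-r0)*(b[:,2]-z0)/(z1-z0); return (r-rm)
        s=least_squares(f,np.median(body,0)[:2],args=(body,),loss="soft_l1",f_scale=.002)
        pts.append(body)
        print(k,n,s.x.round(4),len(body),"rms",np.median(abs(s.fun)).round(4),"maxz",P[:,2].max().round(4))
        base=P[(P[:,2]>z0-.006)&(P[:,2]<z0+.004)]
        if len(base)>20: print("  base rect",cv2.minAreaRect(base[:,:2].astype(np.float32)*1000))
    b=np.vstack(pts); s=least_squares(f,np.median(b,0)[:2],args=(b,),loss="soft_l1",f_scale=.002); print(k,"both",s.x.round(4))
im=ctrl.get_image("wrist");print(im["mount"])
E
```

```text
mid scene [ 0.6013 -0.0923] 1913 rms 0.0006 maxz 0.1218
  base rect ((593.7056274414062, -85.42761993408203), (117.30699157714844, 140.79733276367188), 50.903602600097656)
mid side [ 0.6008 -0.0925] 1317 rms 0.0006 maxz 0.1211
  base rect ((600.365234375, -93.1341552734375), (114.13230895996094, 112.58528900146484), 54.40070343017578)
mid both [ 0.6011 -0.0924]
stack scene [0.4775 0.3223] 1120 rms 0.0009 maxz 0.1426
  base rect ((479.1259765625, 320.73443603515625), (111.68666076660156, 115.48894500732422), 19.559654235839844)
stack side [0.4782 0.3219] 1257 rms 0.0014 maxz 0.1481
  base rect ((523.5704345703125, 395.34027099609375), (323.8164367675781, 198.62693786621094), 73.12903594970703)
stack both [0.4778 0.3222]
slimstack scene [0.4672 0.115 ] 742 rms 0.0008 maxz 0.15
  base rect ((389.6308898925781, 177.86685180664062), (72.57088470458984, 278.5058288574219), 51.19662094116211)
slimstack side [0.4669 0.1147] 628 rms 0.0006 maxz 0.1481
  base rect ((495.04034423828125, 181.829345703125), (222.7303924560547, 73.84835052490234), 67.17671203613281)
slimstack both [0.4671 0.1148]
slim1 scene [ 0.481  -0.2887] 1100 rms 0.0006 maxz 0.1275
  base rect ((423.05328369140625, -266.1798095703125), (82.50994873046875, 202.90782165527344), 71.98918151855469)
slim1 side [ 0.4809 -0.2887] 910 rms 0.0004 maxz 0.1269
  base rect ((476.4692077636719, -291.41546630859375), (67.98944854736328, 75.1583251953125), 32.94987869262695)
slim1 both [ 0.481  -0.2887]
[[-3.73464279e-04 -9.53034630e-01 -3.02861115e-01  7.81508907e-02]
 [ 9.99999705e-01 -5.58991049e-04  5.25896688e-04  6.06513242e-04]
 [-6.70494408e-04 -3.02860830e-01  9.53034558e-01 -1.42901688e-01]
 [ 0.00000000e+00  0.00000000e+00  0.00000000e+00  1.00000000e+00]]
```

View pics/crop.png

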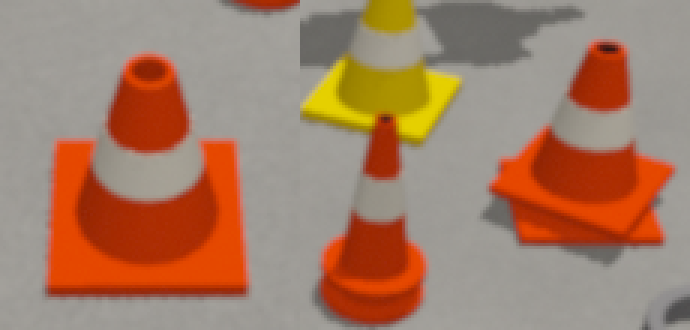

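The crop confirms it: a single square base on the left cone (cone_mid), and two rotated square bases on the right one (stack). cone_mid is at (0.601, -0.092) and the stack at (0.478, 0.322). Moving over cone_mid.

Call:
apply_moves([
  [-0.045, -0.0375, 0, 0, 1],
  [-0.045, -0.0375, 0, 0, 1],
  [-0.045, -0.0375, 0, 0, 1],
  [-0.045, -0.0375, 0, 0, 1],
  [-0.045, -0.0375, 0, 0, 1],
  [-0.045, -0.0375, 0, 0, 1],
  [-0.045, -0.0375, 0, 0, 1],
  [-0.045, -0.0375, 0, 0, 1],
], grip_force=70)

```text
t: 1.55
tool_pos: [0.4584, 0.1671, 0.233]
tool_rot: [0.555, 3.086, 0.006]
contact_force: [0.8, 1.0, -0.2]
opening: 0.0857
```

```bash
cat > d.py <<'E'
from h import *
import sys
o=ctrl.get_obs();M=R.from_rotvec(o["tool_rot"]).as_matrix()
print(o["t"],o["tool_pos"].round(4),M.round(3).tolist(),o["opening"],o["contact_force"].round(1))
print("to go",(M.T@(np.array([float(a) for a in sys.argv[1:4]])-o["tool_pos"])).round(4))
E
python3 d.py .6011 -.0924 .071
```

```text
1.55 [0.4584 0.1671 0.233 ] [[-0.937, 0.349, 0.006], [0.349, 0.937, 0.003], [-0.005, 0.005, -1.0]] 0.08568207676942793 [ 0.8  1.  -0.2]
to go [-0.2234 -0.1943  0.1621]
```

Call:
apply_moves([
  [-0.045, -0.039, 0, 0, 1],
  [-0.045, -0.039, 0, 0, 1],
  [-0.045, -0.039, 0, 0, 1],
  [-0.045, -0.039, 0, 0, 1],
  [-0.033, -0.03, 0, 0, 1],
  [-0.02, -0.015, 0, 0, 1],
  [0, 0, 0, 0, 1],
  [0, 0, 0, 0, 1],
])

```text
t: 2.55
tool_pos: [0.6113, -0.1163, 0.2347]
tool_rot: [0.565, 3.081, 0.009]
contact_force: [0.1, 0.2, 0.3]
opening: 0.0857
```

```bash
python3 d.py .6011 -.0924 .071
```

```text
2.55 [ 0.6113 -0.1163  0.2347] [[-0.935, 0.355, 0.01], [0.355, 0.935, 0.004], [-0.008, 0.007, -1.0]] 0.08565817082123633 [0.1 0.2 0.3]
to go [0.0194 0.0175 0.1637]
```

Call:
apply_moves([
  [0.019, 0.0175, 0.0, 0, 1],
  [0, 0, 0, 0, 1],
  [0, 0, 0.03, 0, 1],
  [0, 0, 0.03, 0, 1],
  [0, 0, 0.02, 0, 1],
  [0, 0, 0, 0, 1],
  [0, 0, 0, 0, 1],
  [0, 0, 0, 0, 1],
])

```text
t: 3.55
tool_pos: [0.6002, -0.0858, 0.1574]
tool_rot: [0.551, 3.075, 0.008]
contact_force: [-0.5, 0.2, 0.4]
opening: 0.0851
```

```bash
python3 d.py .6011 -.0924 .071; python3 - <<'E'
from h import *
o=ctrl.get_obs(); im=ctrl.get_image("wrist"); save(im,"w1.png"); P=cloud(im,o)
b=P.reshape(-1,3); b=b[np.isfinite(b).all(1)]; b=b[(np.hypot(b[:,0]-.601,b[:,1]+.092)<.05)&(b[:,2]>.02)&(b[:,2]<.115)]
from scipy.optimize import least_squares
f=lambda x:np.hypot(b[:,0]-x[0],b[:,1]-x[1])-(.042-.028*(b[:,2]-.01)/.11)
s=least_squares(f,[.6,-.09],loss="soft_l1",f_scale=.002);print(s.x,len(b),np.median(abs(s.fun)))
E
```

```text
3.55 [ 0.6002 -0.0858  0.1574] [[-0.938, 0.347, 0.018], [0.347, 0.938, 0.002], [-0.016, 0.008, -1.0]] 0.08508169707817992 [-0.5  0.2  0.4]
to go [-0.0018 -0.0066  0.0864]
[ 0.59990503 -0.09080626] 5889 0.00035342471954891846
```

View pics/w1.png

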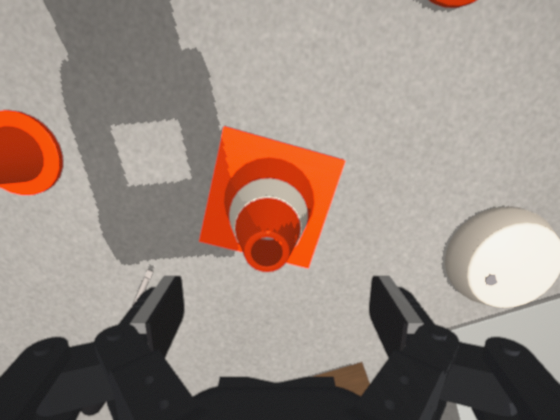

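The wrist picture shows the cone tip at (267,250) between the open fingers, about 6 mm off along tool y. I'll correct that, then descend and grip.

Call:
apply_moves([
  [-0.001, -0.006, 0.02, 0, 1],
  [0, 0, 0.03, 0, 1],
  [0, 0, 0.022, 0, 1],
  [0, 0, 0.006, 0, 1],
  [0, 0, 0, 0, 1],
  [0, 0, 0, 0, 1],
  [0, 0, 0, 0, 1],
  [0, 0, 0, 0, 1],
])

```text
t: 4.6
tool_pos: [0.6024, -0.0944, 0.0784]
tool_rot: [0.552, 3.069, 0.006]
contact_force: [-0.1, -0.4, 0.1]
opening: 0.0858
```

```bash
python3 d.py .6005 -.0917 .071
```

```text
4.6 [ 0.6024 -0.0944  0.0784] [[-0.937, 0.348, 0.024], [0.349, 0.937, -0.0], [-0.022, 0.008, -1.0]] 0.08577486037119215 [-0.1 -0.4  0.1]
to go [0.0029 0.0018 0.0074]
```

Call:
apply_moves([
  [0.0025, 0.0018, 0.007, 0, 1],
  [0, 0, 0, 0, -1],
  [0, 0, 0, 0, -1],
  [0, 0, 0, 0, -1],
  [0, 0, 0, 0, -1],
  [0, 0, 0, 0, -1],
  [0, 0, 0, 0, -1],
  [0, 0, 0, 0, -1],
])

```text
t: 5.6
tool_pos: [0.6016, -0.0917, 0.0724]
tool_rot: [0.551, 3.067, 0.006]
contact_force: [-1.2, 1.2, 0.2]
opening: 0.0462
```

```bash
python3 d.py .6005 -.0917 .071
```

```text
5.6 [ 0.6016 -0.0917  0.0724] [[-0.937, 0.348, 0.026], [0.348, 0.937, -0.001], [-0.025, 0.008, -1.0]] 0.04618504101089025 [-1.2  1.2  0.2]
to go [ 0.0011 -0.0004  0.0014]
```

Call:
apply_moves([
  [0, 0, -0.015, 0, -1],
  [0, 0, -0.03, 0, -1],
  [0, 0, -0.035, 0, -1],
  [0, 0, -0.035, 0, -1],
  [0, 0, -0.035, 0, -1],
  [0, 0, -0.03, 0, -1],
  [0, 0, -0.01, 0, -1],
  [0, 0, 0, 0, -1],
])

```text
t: 6.6
tool_pos: [0.5936, -0.0909, 0.2671]
tool_rot: [0.553, 3.074, 0.007]
contact_force: [0.1, -0.6, -2.5]
opening: 0.0461
```

```bash
python3 d.py .478 .322 .26; python3 - <<'E'
from h import *
for n in ["scene","side"]:
    im=ctrl.get_image(n); save(im,n+"1.png")
E
python3 -c "
import cv2,numpy as np
cv2.imwrite('pics/c1.png',np.hstack([cv2.imread('pics/%s1.png'%n)[0:380,150:530] for n in('scene','side')]))"
```

```text
6.6 [ 0.5936 -0.0909  0.2671] [[-0.937, 0.348, 0.019], [0.348, 0.937, 0.001], [-0.017, 0.008, -1.0]] 0.0460853563707153 [ 0.1 -0.6 -2.5]
to go [0.2523 0.3467 0.0054]
```

View pics/c1.png

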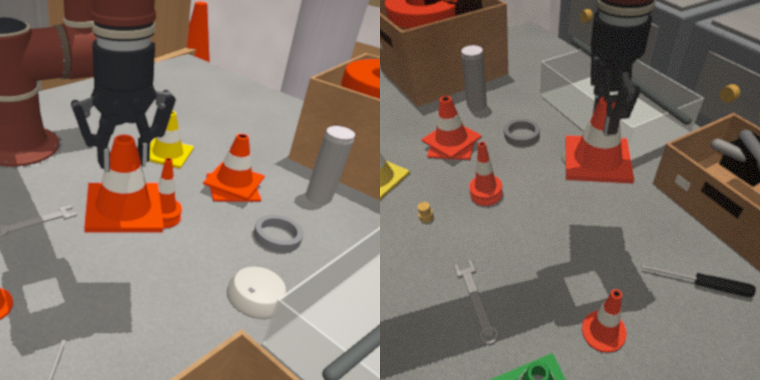

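The cone is held upright, with its base near (125,215) in the left panel and well clear of the table. Carrying it to the stack.

Call:
apply_moves([
  [0.02, 0.028, 0, 0, -1],
  [0.034, 0.047, 0, 0, -1],
  [0.034, 0.047, 0, 0, -1],
  [0.034, 0.047, 0, 0, -1],
  [0.034, 0.047, 0, 0, -1],
  [0.034, 0.047, 0, 0, -1],
  [0.024, 0.033, 0, 0, -1],
  [0.012, 0.017, 0, 0, -1],
])

```text
t: 7.7
tool_pos: [0.4817, 0.2902, 0.2477]
tool_rot: [-0.562, -3.082, 0.003]
contact_force: [0.4, 0.3, -2.4]
opening: 0.0458
```

```bash
python3 d.py .478 .322 .25
```

```text
7.7 [0.4817 0.2902 0.2477] [[-0.936, 0.353, -0.009], [0.353, 0.936, -0.0], [0.008, -0.004, -1.0]] 0.04578511635260716 [ 0.4  0.3 -2.4]
to go [ 0.0147  0.0284 -0.0023]
```

Call:
apply_moves([
  [0.012, 0.022, -0.004, 0, -1],
  [0.001, 0.002, 0, 0, -1],
  [0, 0, 0, 0, -1],
  [0, 0, 0, 0, -1],
  [0, 0, 0, 0, -1],
  [0, 0, 0, 0, -1],
  [0, 0, 0, 0, -1],
  [0, 0, 0, 0, -1],
])

```text
t: 8.7
tool_pos: [0.4754, 0.3158, 0.2445]
tool_rot: [-0.561, -3.074, 0.015]
contact_force: [0.5, -0.2, -1.7]
opening: 0.0461
```

```bash
python3 d.py .478 .322 .25; python3 - <<'E'
from h import *
from scipy.optimize import least_squares
o=ctrl.get_obs();t=o["tool_pos"];M=R.from_rotvec(o["tool_rot"]).as_matrix(); pts=[]
for n in ["scene","side"]:
    im=ctrl.get_image(n); save(im,n+"2.png"); P=cloud(im).reshape(-1,3); I=im["img"].reshape(-1,3).astype(int)
    ok=np.isfinite(P).all(1)&(I.max(1)>90); P=P[ok]
    zb=t[2]-.0724
    b=P[(np.hypot(P[:,0]-t[0],P[:,1]-t[1])<.06)&(P[:,2]>zb+.015)&(P[:,2]<zb+.075)]
    # axis line fit: x,y at mid, tilt, dz
    def f(x,b=b):
        q=b-[0,0,zb]; c=x[:2]+x[2:4]*(q[:,2:3]-.06)
        return np.hypot(*(q[:,:2]-c).T)-(.042-.028*(q[:,2]-.01-x[4])/.11)
    s=least_squares(f,[t[0],t[1],0,0,0],loss="soft_l1",f_scale=.001);print(n,s.x.round(4),len(b),np.median(abs(s.fun)))
    pts.append(b)
    st=P[(np.hypot(P[:,0]-.478,P[:,1]-.322)<.05)&(P[:,2]>.04)&(P[:,2]<.12)]
    g=lambda x:np.hypot(st[:,0]-x[0],st[:,1]-x[1])-(.042-.028*(st[:,2]-.03)/.11)
    s2=least_squares(g,[.478,.322],loss="soft_l1",f_scale=.001);print(" stack",s2.x.round(4),len(st))
b=np.vstack(pts);s=least_squares(lambda x:f(x,b),[t[0],t[1],0,0,0],loss="soft_l1",f_scale=.001);print("both",s.x.round(4))
E
python3 -c "
import cv2,numpy as np
cv2.imwrite('pics/c2.png',np.hstack([cv2.resize(cv2.imread('pics/scene2.png')[0:220,280:480],None,fx=2,fy=2),cv2.resize(cv2.imread('pics/side2.png')[0:220,120:320],None,fx=2,fy=2)]))"
```

```text
8.7 [0.4754 0.3158 0.2445] [[-0.935, 0.353, -0.019], [0.353, 0.935, -0.007], [0.015, -0.013, -1.0]] 0.04614802494682669 [ 0.5 -0.2 -1.7]
to go [-0.0002  0.0067 -0.0056]
scene [ 4.749e-01  3.157e-01  5.200e-02  1.700e-03 -3.000e-04] 1042 0.0008326352110669261
 stack [0.4775 0.3223] 1000
side [ 0.4743  0.3151  0.0325 -0.0089 -0.0012] 909 0.0008410525056935618
 stack [0.4772 0.3221] 815
both [ 4.746e-01  3.155e-01  4.240e-02 -4.700e-03 -2.000e-04]
```

View pics/c2.png

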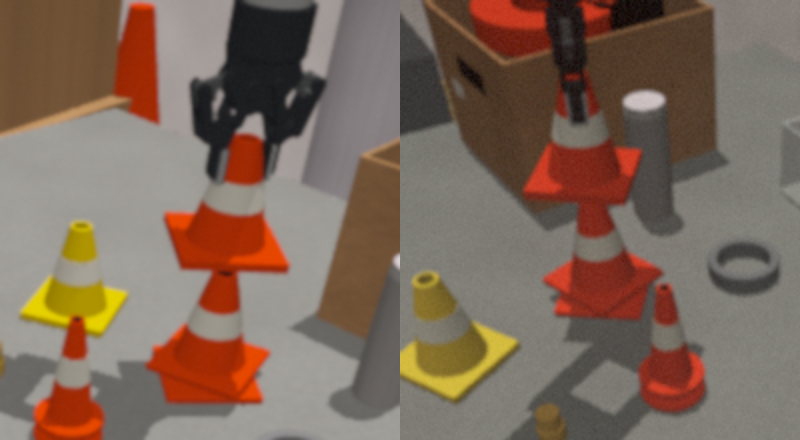

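Both pictures show the cone directly over the stack, with its base at about (225,240) in the left panel. It leans about 2.4° and needs a 7 mm correction. I'll align it and lower partway.

Call:
apply_moves([
  [0, 0.0075, 0, 0, -1],
  [0, 0, 0, 0, -1],
  [-0.001, 0.001, 0.02, 0, -1],
  [0, 0, 0.02, 0, -1],
  [0, 0, 0.02, 0, -1],
  [0, 0, 0.01, 0, -1],
  [0, 0, 0, 0, -1],
  [0, 0, 0, 0, -1],
])

```text
t: 9.8
tool_pos: [0.4768, 0.323, 0.1669]
tool_rot: [-0.56, -3.07, 0.019]
contact_force: [-0.3, 0.2, -1.7]
opening: 0.0457
```

```bash
python3 d.py .4783 .3225 .1124
```

```text
9.8 [0.4768 0.323  0.1669] [[-0.935, 0.353, -0.022], [0.353, 0.936, -0.009], [0.018, -0.016, -1.0]] 0.04568569847302188 [-0.3  0.2 -1.7]
to go [-0.0025  0.0009  0.0544]
```

Call:
apply_moves([
  [-0.002, 0.0005, 0.01, 0, -1],
  [0, 0, 0.012, 0, -1],
  [0, 0, 0.01, 0, -1],
  [0, 0, 0.008, 0, -1],
  [0, 0, 0.003, 0, -1],
  [0, 0, 0, 0, -1],
  [0, 0, 0, 0, -1],
  [0, 0, 0, 0, -1],
])

```text
t: 10.8
tool_pos: [0.4792, 0.3229, 0.1228]
tool_rot: [-0.56, -3.073, 0.016]
contact_force: [0.2, -1.2, -1.6]
opening: 0.0459
```

```bash
python3 d.py .4783 .3225 .1124
```

```text
10.8 [0.4792 0.3229 0.1228] [[-0.935, 0.353, -0.019], [0.353, 0.936, -0.007], [0.016, -0.013, -1.0]] 0.045869763818119955 [ 0.2 -1.2 -1.6]
to go [ 0.0005 -0.0006  0.0104]
```

Call:
apply_moves([
  [0, 0, 0.004, 0, -1],
  [0, 0, 0.002, 0, -1],
  [0, 0, 0, 0, -1],
  [0, 0, 0, 0, -1],
  [0, 0, 0, 0, -1],
  [0, 0, 0, 0, -1],
  [0, 0, 0, 0, -1],
  [0, 0, 0, 0, -1],
])

```text
t: 11.8
tool_pos: [0.4783, 0.3227, 0.1168]
tool_rot: [-0.56, -3.071, 0.018]
contact_force: [-1.7, -1.2, -1.5]
opening: 0.046
```

```bash
python3 d.py .4783 .3225 .1124
```

```text
11.8 [0.4783 0.3227 0.1168] [[-0.936, 0.353, -0.021], [0.353, 0.936, -0.008], [0.017, -0.015, -1.0]] 0.045954592227436496 [-1.7 -1.2 -1.5]
to go [-0.0002 -0.0001  0.0044]
```

Now 4 mm above home, centred, with almost no contact force. Releasing.

Call:
apply_moves([
  [0, 0, 0, 0, 0.2],
  [0, 0, 0, 0, 1],
  [0, 0, 0, 0, 1],
  [0, 0, 0, 0, 1],
  [0, 0, 0, 0, 1],
  [0, 0, 0, 0, 1],
  [0, 0, 0, 0, 1],
  [0, 0, 0, 0, 1],
])

```text
t: 12.8
tool_pos: [0.4806, 0.3237, 0.1189]
tool_rot: [-0.561, -3.077, 0.012]
contact_force: [0.6, -1.1, -0.1]
opening: 0.0852
```

```bash
python3 d.py .4783 .3225 .25
```

```text
12.8 [0.4806 0.3237 0.1189] [[-0.936, 0.353, -0.015], [0.353, 0.936, -0.005], [0.013, -0.01, -1.0]] 0.08524050300559202 [ 0.6 -1.1 -0.1]
to go [ 0.0034 -0.0032 -0.131 ]
```

Call:
apply_moves([
  [0.001, -0.001, -0.02, 0, 1],
  [0, 0, -0.03, 0, 1],
  [0, 0, -0.04, 0, 1],
  [0, 0, -0.04, 0, 1],
  [0, 0, -0.03, 0, 1],
  [0, 0, -0.01, 0, 1],
  [0, 0, 0, 0, 1],
  [0, 0, 0, 0, 1],
])

```text
t: 13.8
tool_pos: [0.4813, 0.3237, 0.3008]
tool_rot: [-0.561, -3.08, 0.008]
contact_force: [-1.1, 0.7, 0.8]
opening: 0.0855
```

```bash
cat > chk.py <<'E'
from h import *
from scipy.optimize import least_squares
pts=[]
o=ctrl.get_obs();print(o["t"],o["tool_pos"].round(3))
for n in ["scene","side"]:
    im=ctrl.get_image(n); save(im,n+"3.png"); P=cloud(im).reshape(-1,3);P=P[np.isfinite(P).all(1)]
    b=P[(np.hypot(P[:,0]-.478,P[:,1]-.322)<.05)&(P[:,2]>.065)&(P[:,2]<.155)]
    def f(x,b):
        q=b-[0,0,.04]; c=x[:2]+x[2:4]*(q[:,2:3]-.06)
        return np.hypot(*(q[:,:2]-c).T)-(.042-.028*(q[:,2]-.01-x[4])/.11)
    pts.append(b); s=least_squares(f,[.478,.322,0,0,0],args=(b,),loss="soft_l1",f_scale=.001);
    c=P[(np.hypot(P[:,0]-.478,P[:,1]-.322)<.03)&(P[:,2]<.19)]
    print(n,s.x.round(4),len(b),np.median(abs(s.fun)).round(4),"top",np.percentile(c[:,2],[98,100]).round(4))
    base=P[(abs(P[:,2]-.05)<.004)&(np.hypot(P[:,0]-.478,P[:,1]-.322)<.085)&(np.hypot(P[:,0]-.478,P[:,1]-.322)>.045)]
    A=np.c_[base[:,:2]-[.478,.322],np.ones(len(base))];print(" base plane",np.linalg.lstsq(A,base[:,2],rcond=None)[0].round(4),len(base))
    for nm,(x,y),h in(("slimstack",(.467,.115),.147),("slim",(.481,-.2887),.125)):
        d=P[(np.hypot(P[:,0]-x,P[:,1]-y)<.05)&(P[:,2]>h-.03)];print(" ",nm,d.mean(0).round(3))
b=np.vstack(pts);s=least_squares(f,[.478,.322,0,0,0],args=(b,),loss="soft_l1",f_scale=.001);print("both",s.x.round(4))
import cv2
cv2.imwrite('pics/c3.png',np.hstack([cv2.resize(cv2.imread('pics/scene3.png')[40:260,280:480],None,fx=2,fy=2),cv2.resize(cv2.imread('pics/side3.png')[20:240,120:320],None,fx=2,fy=2)]))
E
python3 chk.py
```

```text
13.8 [0.481 0.324 0.301]
scene [ 0.4781  0.3218  0.0037 -0.0026 -0.0022] 1083 0.0009 top [0.1598 0.1609]
 base plane [-0.0041  0.0041  0.0499] 565
  slimstack [0.472 0.11  0.134]
  slim [ 0.487 -0.29   0.112]
side [ 0.4771  0.3211 -0.0042 -0.0069 -0.0037] 899 0.0009 top [0.1589 0.16  ]
 base plane [ 0.0014 -0.0011  0.0489] 501
  slimstack [0.464 0.109 0.134]
  slim [ 0.476 -0.292  0.114]
both [ 4.776e-01  3.220e-01 -3.000e-04 -5.100e-03 -1.000e-03]
```

View pics/c3.png

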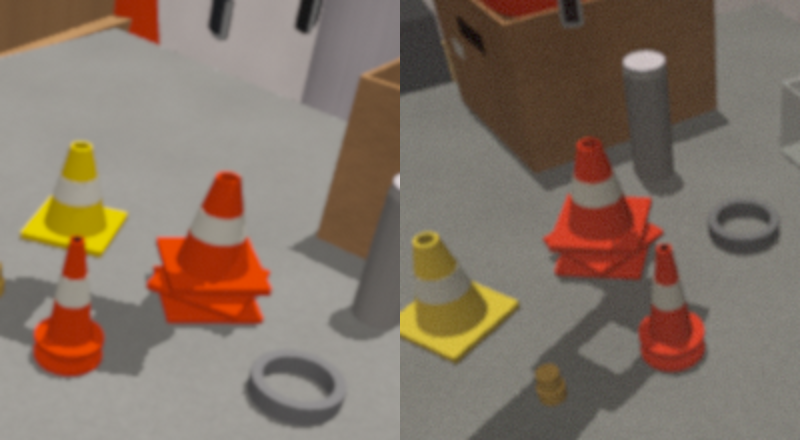

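The pictures show three bases nested at about (210,280) in the left panel. The top base is level at z = 50 mm and the tip is at 160 mm, so the cone is fully home. The stack hasn't moved and the gripper is clear.

```bash
python3 -c "
from station import ctrl
print(ctrl.finish_job())"
```

```text
the job is handed in; nothing more can be done
None
```

I nested the single orange square-based cone over the two-cone stack, backed the gripper about 14 cm clear above it, and handed the job in at about 14 s.

**Placement:** in the last images the top base is level at 49–50 mm and the tip is at about 160 mm, which matches fully home. The cone's axis is upright to within about 0.5° and stands at (0.478, 0.322).

**Rest of the scene:** the new axis matches the stack's axis before the move to within 1 mm, so the stack stayed where it was. The slim cones still stand at their original positions. I never measured more than a few newtons at the wrist, though I only read it at the end of each move call.

**What disagreed:**
- The arm picked up a small tilt during the moves, so the cone leaned about 2.4° while held. It straightened when I released it about 4 mm above home.
- The two cameras differ by about 1 mm on the final pose, which is within the 2 mm calibration.

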